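# Set the ventilator's breathing rate and start it

## Robot

A 6-joint arm with a two-finger parallel gripper is mounted at the origin on the work surface. World frame = base frame: x ahead of the robot, y to its left, z up, the work surface at z = 0. Lengths are in m, angles in rad, forces in N, time in s.
With the tool pointing down it reaches from about 0.35 to 0.775 m from the base axis. Payload 5.5 kg.
Tool frame: the origin (TCP) lies where the fingers leave the gripper's body, on its centre line; the fingertips stand 73 mm ahead of it and the grasp point (between the pads) lies 54 mm ahead of it; z points along the fingers, y is the direction in which the jaws open and shut (so a half turn about z gives the same grasp; the last joint's range is limited). The gripper opens to 85 mm and grips with 20 to 120 N. Pads are 22 mm wide; open, the fingers measure 114 mm over their backs; the gripper's body (76 mm by 85 mm) begins 54 mm behind the grasp point. The pads swing forward as they close: fully open they stand 13 mm farther back than shut.
Start: joints at [0.986, 0.313, 0.046, 1.304, 0, 1.431], TCP at [0.247, 0.519, 0.304] pointing down, gripper open.
Joint ranges: [-2.76, 2.76], [-0.86, 1.69], [-1.03, 1.26], [-2.2, 2.34], [-1.47, 1.5], [-3.14, 3.14]. Speed limits (rad/s): [2.57, 2.57, 3.14, 3.14, 3.14, 3.14].

## Interface

Orientations are given as a unit quaternion [w, x, y, z].
In Python, from workcell import env, read_camera, job, cut_out gives the robot as it stands.
- The arm moves only by the tool servo_tool, never from a script. Its argument "deltas" is a list of rows, each an object of numbers: "dx", "dy", "dz": the shift along the world's x, y, z in mm; "rx", "ry", "rz": the turn, a rotation vector about the world's x, y, z in rad; "fingers": the closure, from -1 (fully open) to 1 (shut). A call has 1 to 8 rows; each row shifts and turns the commanded pose from where the row before left it; what a row does not reach is not made up. A row lasts 1/10 s, in which the tool goes at most 50 mm and 8.59 degrees, less where a joint would pass 70% of its speed; a pose out of reach is approached as far as the arm can. A call is refused whole if a number of a shift passes 50 or a number of a turn 0.15, either way. A call with a gripper value outside its range is refused whole. The fingers move at their own pace and stop on an object; "newtons" is the grip in N (left out, the last holds). Time passes only in rows, so rows that do not move let the fingers close. It gives the time, the measured TCP pose, the force and the opening at its end, in the units of the state.
- env.get_state(): the state, without advancing time (a new reading comes with each control period).
- read_camera(name): name is "scene" or "top" or "wrist"; returns a dict with "img" (384x512x3 uint8, red, green, blue), "intrinsics" (3x3 intrinsics, pixels), "extrinsics" (4x4, takes a point from camera to world coordinates); the wrist camera has in their place "hand_eye" (4x4, takes a point from camera to tool coordinates, whose origin is the TCP and whose axes are the flange's). Camera axes: x right, y down, z forward; pixel columns grow to the right and rows downward; lengths in m; the calibration is good to about 2 mm. The wrist camera is an equidistant fisheye: a pixel r from the principal point sees the ray r / f radians off the axis. A picture is of the moment at which its call begins: read the wrist's pose just before it. There is no depth.
- job.hand_in(): hands the job in, once; it reports no verdict.
Trained networks look in the newest picture that a camera, given by its name, has taken for a name from the list of things; names that differ only in an ending like _2 or _b are one class to them, and where a whole thing is asked for, a point or a joint stands for the part that bears it (a point fixed in the world has none). Each returns a list of dicts, best first, with "confidence" (0 to 1); they miss things now and then, are a little off and sometimes report something else, mostly with a low value. They report only what shows in the picture. A call takes as long as a camera call.
- cut_out(target, camera): "region" (384x512 bool, what is visible of it) and "extent" ([left, top, right, bottom] in pixels, round what is visible of it).
The state is a dict: "clock": time; "joint_pos": joint angles; "qvel": joint speeds; "tau": joint torques, N m; "tcp_pos": TCP position; "orientation": TCP orientation; "wrist_force": force on the tool from outside, world axes, zero at the start; "ft_torque": the same for the moment, N m; "finger_gap": finger opening in m.
Only numpy, scipy, OpenCV 4.12 (cv2) and the standard library are available. Lean on these libraries where they do the work, as an engineer would, in place of code of your own. Each camera call takes 0.05 s, during which the arm holds its last target. There are 200 camera calls.

## Task

The transport ventilator lies face up on the ambulance counter with its breathing rate set too low. Roll the knurled, blue-capped rate knob clockwise with a fingertip until its pointer clicks in at the green mark; only then press the orange start button right down and let it come up again. Nothing needs gripping or lifting: do not shove the ventilator along the counter, and leave its yellow-capped knob and the things lying about as they are.

Things in the scene. Friction and masses are not known exactly. Their poses are not given: they have to be found in the camera images.
- ventilator: Blue transport ventilator with a light grey control panel, lying face up, loose on rubber feet, about 3.4 kg. 190 mm along its x, 300 mm along its y; flat panel 96 mm above the counter. Origin: centre of its underside; x points from its near edge to its far side (carrying handle, 41 mm out), y to its left, z up. A round gauge on the panel at x 48, y 85 mm is 60 mm wide and 9 mm high.
- rate_knob (a joint): Rate knob: black, knurled, blue cap, white pointer line; 44 mm across, 20 mm high, upright axis. Rad, growing clockwise seen from above, 0 to 3.14, a click every 0.524 (30 degrees). The green mark is the click at 2.094; it starts one or two clicks short. It draws itself into the nearer click; going over takes 2 to 4 N along the rim.
- rate_axis (a point): Point on the axis of the rate knob, half-way up its rim: 10 mm above the panel, 10 mm below the knob's top.
- rim_near (a point): Point of the rate knob's rim on its open near side (the ventilator's -x side), half-way up; stays put as the knob turns. The panel is bare before it. Pressed inwards (+x) here with 6 to 15 N, a finger moving to the ventilator's left (+y) rolls the knob clockwise by friction, 11.5 mm a click; the finger slips if pressed less. Pushed with more than about 15 N the ventilator may slide.
- guard_far (a point): Top of the grey knock guard round the rate knob, straight across the knob from the open side. The guard is as high as the knob (20 mm), 8 mm thick, 5 mm off the rim, and runs round its far half to a little past 9 and 3 o'clock (12 o'clock is the ventilator's +x).
- rate_pointer (a point): Outer end of the white pointer line on top of the rate knob, 20.5 mm from its axis; turns with the knob.
- green_mark (a point): Green mark (9 mm wide) on the top of the guard, 31 mm from the rate knob's axis, at 1 o'clock (12 o'clock being the ventilator's +x); the other six settings have small white dots on the guard, 30 degrees apart from 9 o'clock to 3 o'clock.
- volume_knob (a joint): Yellow-capped knob, same size and guard as the rate knob, no clicks, at x -38, y -85 mm on the ventilator; rad, starts at 0. To be left as it is.
- start_button (a joint): Orange start button, 24 mm across, pressed straight down: travel in m, 0 up, 0.006 fully down (takes about 5 N), springs back. Its black collar is 40 mm across and 12 mm high.
- start_button_top (a point): Centre of the start button's top face, 22 mm above the panel when up.
- tape: Roll of paper tape, 46 mm across, 25 mm high, lying on the panel between the two knobs; origin at the centre of its underside.
- penlight: Slim metal penlight, 135 mm long, 14 mm thick, lying on the counter before the ventilator; origin under its middle.
- saline: Clear bottle, 66 mm across, 170 mm high, standing left of the ventilator; origin at the centre of its underside.
- oximeter: Finger-clip pulse oximeter, 60 x 34 x 32 mm, on the counter right of the ventilator; origin at the centre of its underside.
- shears: Trauma shears with orange handles, 165 mm long, 11 mm thick, lying on the counter right of the ventilator; origin under the pivot.
- dish: Steel bowl, 116 mm across, 40 mm high, out to one side; origin at the centre of its underside.
- sanitizer: White pump bottle, 62 mm across, 153 mm high, out to the other side; origin at the centre of its underside.

How it is judged:
On the way, in this order (a step that is already met when the one before it is completed fails the run):
1. the rate knob stands in the click at the green mark (value of joint rate_knob between 1.964 and 2.224 rad), for 0.3 s.
2. the start button is pressed down (value of joint start_button above 0.0045 m), for 0.05 s.
At the end, for the whole second after the job is handed in: The rate knob stands in the click at the green mark (1.96 to 2.22 rad), the start button was pressed at least 4.5 mm down after that and is up again (less than 1 mm down), and the ventilator is at rest (all of step 1 and value of joint start_button below 0.001 m and linear speed of ventilator below 0.01 m/s); the robot touches nothing.
It fails at once if the start button is pressed while the rate knob is away from the green mark (value of joint start_button above 0.003 m and (value of joint rate_knob below 1.87 rad or value of joint rate_knob above 2.32 rad)).
It fails at once if the ventilator is shoved or lifted more than 20 mm, or tipped (distance of ventilator from where it was at the start of the episode above 0.02 m or angle between ventilator's own z axis and vertical above 0.08 rad).
It fails at once if the yellow-capped knob is turned (value of joint volume_knob above 0.25 rad or value of joint volume_knob below -0.25 rad).
It fails at once if a bystander is moved or lifted more than 30 mm, or the bottle is tipped over (distance of any of tape, penlight, saline, oximeter, shears, dish, sanitizer from where it was at the start of the episode above 0.03 m or angle between saline's own z axis and vertical above 0.5 rad).
It also fails if it takes over 51 s, if anything falls off the work surface, if the arm or the gripper's body presses on something with over 40 N, if the wrist force passes 120 N, or if a joint passes its speed limit or range.

## Working session

There is one attempt and no reset: what is moved stays moved. The work goes in short steps, Python scripts to look and compute and a tool call to move; the robot and the scene stay as the last step left them, time stands still between calls to the robot, and variables do not carry over. Pictures are saved under pics/ and viewed, about 8 in all and at most 12, crops included, and the job is handed in when it is done.

Besides the shell and the picture viewer there is one more tool, called after "Request:" as name(argument=value, ...), one argument or row to a line, values as JSON. servo_tool: Moves the arm, as the interface text tells. Its arguments: {"type":"object","properties":{"deltas":{"type":"array"},"newtons":{"type":"number"}},"required":["deltas"]}

```bash
mkdir -p pics
cat > h.py <<'E'
from workcell import env, read_camera, job, cut_out
import numpy as np, cv2
def ray(c,px):
    K,E=np.array(c["intrinsics"]),np.array(c["extrinsics"])
    d=E[:3,:3]@np.linalg.solve(K,[px[0],px[1],1.]); return E[:3,3],d
def at_z(c,px,z):
    o,d=ray(c,px); return o+d*(z-o[2])/d[2]
def proj(c,p):
    E=np.array(c["extrinsics"]);q=E[:3,:3].T@(np.array(p)-E[:3,3]);q=np.array(c["intrinsics"])@q;return q[:2]/q[2]
def save(n,im,k=1): cv2.imwrite("pics/"+n,cv2.resize(im[:,:,::-1],None,fx=k,fy=k,interpolation=cv2.INTER_CUBIC))
E
python3 - <<'E'
from h import *
s=env.get_state();print(s)
for cam in("top","scene"):
    c=read_camera(cam);save(cam+"0.png",c["img"],1.5);print(cam,np.round(c["intrinsics"],1).tolist(),np.round(c["extrinsics"],3).tolist())
    for t in["ventilator","rate_knob","volume_knob","start_button","green_mark","rate_pointer","guard_far","rim_near","tape","start_button_top"]:
        for r in cut_out(t,cam)[:2]:
            ys,xs=np.nonzero(r["region"]);print(t,round(r["confidence"],2),np.round(r["extent"]),xs.mean().round(1),ys.mean().round(1),len(xs))
E
```

```text
{'clock': 0.0, 'joint_pos': array([9.86422993e-01, 3.14009830e-01, 4.49829729e-02, 1.30361334e+00,
       5.86744468e-07, 1.43118712e+00]), 'qvel': array([-1.84378644e-04,  1.00667542e-03,  1.22082090e-03,  6.44047677e-05,
       -7.34418061e-04, -8.67194391e-04]), 'tau': array([-3.31009815e-04, -4.80625105e+01,  2.98533905e+01,  1.93530251e-02,
       -2.32112061e-04, -5.65898006e-06]), 'tcp_pos': array([0.24719121, 0.51873112, 0.30300503]), 'orientation': array([-3.26765096e-04,  2.20553559e-01,  9.75374430e-01, -8.62081865e-04]), 'wrist_force': array([-0.36289296,  0.0701587 ,  0.53130329]), 'ft_torque': array([-0.03471942,  0.00363113, -0.01107722]), 'finger_gap': 0.0853741550583558}
top [[464.3, 0.0, 249.0], [0.0, 464.3, 188.4], [0.0, 0.0, 1.0]] [[-0.021, -0.983, 0.183, 0.318], [-1.0, 0.021, 0.001, -0.058], [-0.004, -0.183, -0.983, 1.455], [0.0, 0.0, 0.0, 1.0]]
ventilator 0.9 [183. 157. 297. 241.] 239.8 201.8 6880
ventilator 0.5 [143. 201. 175. 231.] 159.8 213.0 536
rate_knob 0.51 [205. 209. 220. 225.] 210.6 216.0 182
volume_knob 0.44 [262. 205. 277. 221.] 269.1 212.4 174
start_
[... 515 characters left out ...]
.0, 420.6, 189.0], [0.0, 0.0, 1.0]] [[0.509, 0.616, -0.601, 1.266], [0.861, -0.373, 0.347, -0.452], [-0.011, -0.694, -0.72, 0.965], [0.0, 0.0, 0.0, 1.0]]
ventilator 0.58 [197. 148. 319. 250.] 257.4 199.1 6871
rate_knob 0.41 [267. 156. 282. 170.] 274.6 162.6 129
volume_knob 0.46 [218. 179. 233. 192.] 225.1 185.5 142
start_button 0.52 [198. 152. 319. 251.] 257.2 199.5 6731
green_mark 0.88 [198. 151. 319. 247.] 257.4 199.1 6850
rate_pointer 0.35 [198. 154. 320. 250.] 257.2 199.3 6788
guard_far 0.74 [197. 151. 324. 250.] 257.4 199.2 7025
rim_near 0.79 [199. 151. 319. 248.] 257.3 199.2 6842
tape 0.47 [242. 165. 259. 183.] 251.8 174.9 204
start_button_top 0.62 [340.  95. 362. 139.] 350.1 122.2 572
```

Run:
```python
from h import *
im=cv2.imread("pics/top0.png");cr=cv2.resize(im[200:400,180:480],None,fx=2.6,fy=2.6,interpolation=cv2.INTER_CUBIC);cv2.imwrite("pics/topc.png",cr)
c=read_camera("top")
z=.106
for n,p,zz in[("rate",(210.6,216),.111),("vol",(269.1,212.4),.111),("btn",(266.6,182.6),.118),("tape",(239.5,212.5),.11)]:
    print(n,at_z(c,p,zz).round(4))
```

```text
rate [0.4881 0.0567 0.111 ]
vol [ 0.495  -0.1139  0.111 ]
btn [ 0.5822 -0.1088  0.118 ]
tape [ 0.4967 -0.0276  0.11  ]
```

View pics/topc.png

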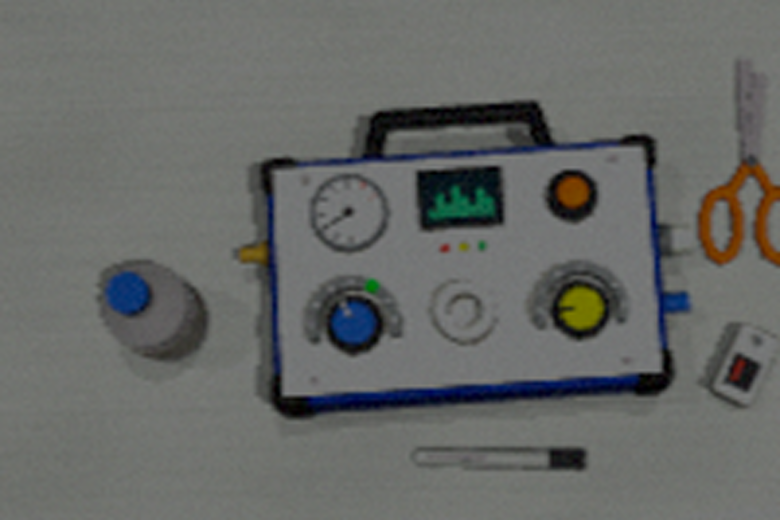

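View pics/scene0.png

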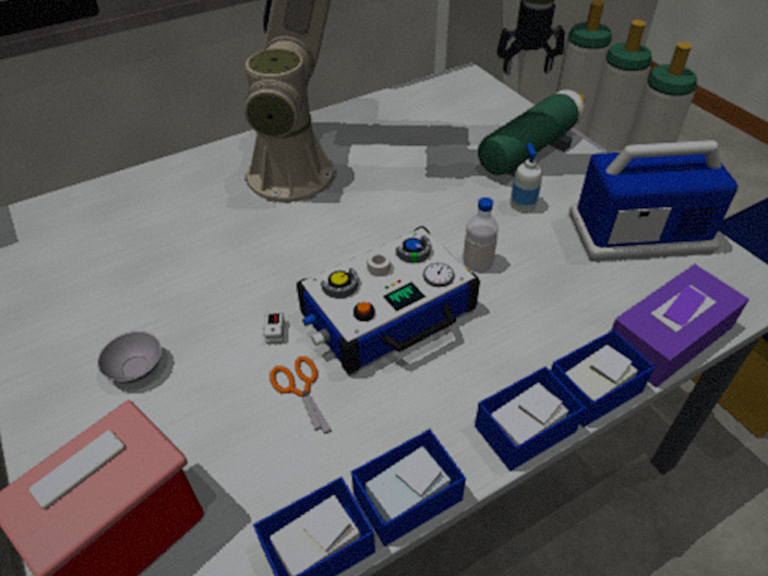

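Request:
servo_tool(
  deltas=[
    {"dx": 18,"dy": -40,"rz": 0.05,"fingers": 1},
    {"dx": 18,"dy": -40,"rz": 0.05,"fingers": 1},
    {"dx": 18,"dy": -40,"rz": 0.05,"fingers": 1},
    {"dx": 18,"dy": -40,"rz": 0.05,"fingers": 1},
    {"dx": 18,"dy": -40,"rz": 0.05,"fingers": 1},
    {"dx": 18,"dy": -40,"rz": 0.05,"fingers": 1},
    {"dx": 18,"dy": -40,"rz": 0.05,"fingers": 1},
    {"dx": 18,"dy": -40,"rz": 0.05,"fingers": 1},
  ],
  newtons=60,
)

```text
invalid input at $.deltas[0]: expected keys dx, dy, dz, rx, ry, rz, fingers
```

Request:
servo_tool(
  deltas=[
    {"dx": 15,"dy": -40,"rz": 0.04,"fingers": 1},
    {"dx": 15,"dy": -40,"rz": 0.04,"fingers": 1},
    {"dx": 10,"dy": -40,"fingers": 1},
    {"dy": -30,"fingers": 1},
    {"fingers": 1},
    {"fingers": 1},
  ],
)

```text
invalid input at $.deltas[0]: expected keys dx, dy, dz, rx, ry, rz, fingers
```

Run:
```python
from h import *
s=env.get_state();print(s["tcp_pos"],s["orientation"],s["finger_gap"],s["wrist_force"])
c=read_camera("wrist");print(np.array(c["intrinsics"]).round(1).tolist(),np.array(c["hand_eye"]).round(3).tolist())
save("w1.png",c["img"],1.5)
for t in["rate_knob","volume_knob","start_button","tape"]:
  for r in cut_out(t,"wrist")[:2]:
    ys,xs=np.nonzero(r["region"]);print(t,round(r["confidence"],2),np.round(r["extent"]),xs.mean().round(1),ys.mean().round(1))
```

```text
[0.24745783 0.51908135 0.30391151] [2.82085869e-05 2.20582034e-01 9.75368425e-01 4.02250301e-05] 0.0855214855547941 [ 0.0878686  -0.03589316 -0.0728846 ]
[[297.3, 0.0, 255.0], [0.0, 297.3, 194.5], [0.0, 0.0, 1.0]] [[0.001, -0.953, -0.302, 0.078], [1.0, 0.001, 0.0, 0.0], [-0.0, -0.302, 0.953, -0.07], [0.0, 0.0, 0.0, 1.0]]
tape 0.61 [ 94. 343. 141. 384.] 112.0 367.8
```

View pics/w1.png

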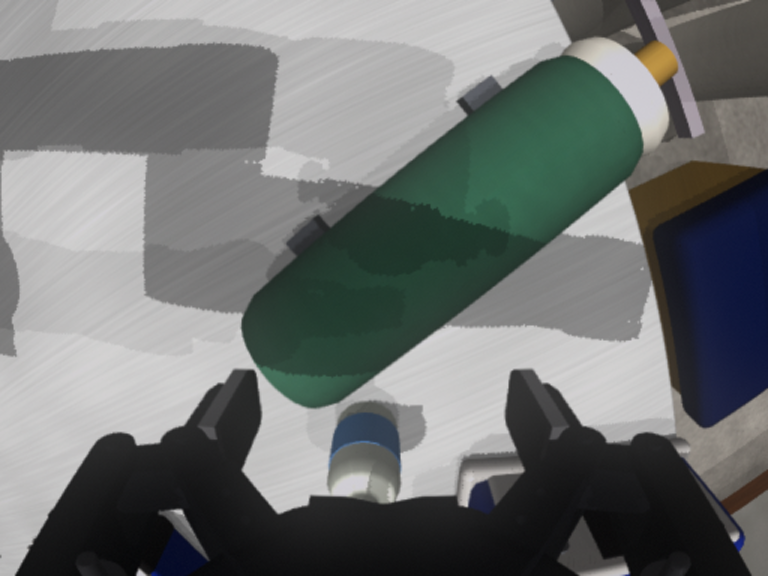

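The move was refused because every row needs all the keys. This picture is still from the start pose: it shows the sanitizer and a green cylinder below, with the fingers at the bottom. The wrist camera sits on the tool's +x side.

Request:
servo_tool(
  deltas=[
    {"dx": 18,"dy": -40,"dz": 0,"rx": 0,"ry": 0,"rz": 0.05,"fingers": 1},
    {"dx": 18,"dy": -40,"dz": 0,"rx": 0,"ry": 0,"rz": 0.05,"fingers": 1},
    {"dx": 18,"dy": -40,"dz": 0,"rx": 0,"ry": 0,"rz": 0.05,"fingers": 1},
    {"dx": 18,"dy": -40,"dz": 0,"rx": 0,"ry": 0,"rz": 0.05,"fingers": 1},
    {"dx": 18,"dy": -40,"dz": 0,"rx": 0,"ry": 0,"rz": 0.05,"fingers": 1},
    {"dx": 18,"dy": -40,"dz": 0,"rx": 0,"ry": 0,"rz": 0.05,"fingers": 1},
    {"dx": 18,"dy": -40,"dz": 0,"rx": 0,"ry": 0,"rz": 0.05,"fingers": 1},
    {"dx": 18,"dy": -40,"dz": 0,"rx": 0,"ry": 0,"rz": 0.05,"fingers": 1},
  ],
  newtons=60,
)

```text
clock: 2.2
tcp_pos: [0.3918, 0.1975, 0.3042]
orientation: [0.0, 0.021, 1.0, 0.0]
wrist_force: [0.6, -0.4, 0.1]
finger_gap: -0.0001
```

Request:
servo_tool(
  deltas=[
    {"dx": 15,"dy": -40,"dz": 0,"rx": 0,"ry": 0,"rz": 0.05,"fingers": 1},
    {"dx": 15,"dy": -40,"dz": 0,"rx": 0,"ry": 0,"rz": 0.05,"fingers": 1},
    {"dx": 0,"dy": -40,"dz": 0,"rx": 0,"ry": 0,"rz": 0,"fingers": 1},
    {"dx": 0,"dy": -30,"dz": 0,"rx": 0,"ry": 0,"rz": 0,"fingers": 1},
    {"dx": 0,"dy": 0,"dz": 0,"rx": 0,"ry": 0,"rz": 0,"fingers": 1},
    {"dx": 0,"dy": 0,"dz": 0,"rx": 0,"ry": 0,"rz": 0,"fingers": 1},
  ],
)

```text
clock: 2.8
tcp_pos: [0.4215, 0.0485, 0.304]
orientation: [0.0, -0.027, 1.0, 0.0]
wrist_force: [-1.0, 1.1, 0.1]
finger_gap: -0.0
```

Run:
```python
from h import *
s=env.get_state();print(s["tcp_pos"],s["orientation"],s["finger_gap"],s["wrist_force"])
c=read_camera("wrist")
save("w2.png",c["img"],1.5)
for t in["rate_knob","volume_knob","start_button","tape"]:
  for r in cut_out(t,"wrist")[:2]:
    ys,xs=np.nonzero(r["region"]);print(t,round(r["confidence"],2),np.round(r["extent"]),xs.mean().round(1),ys.mean().round(1))
```

```text
[0.42145133 0.04852175 0.3040212 ] [ 1.08553425e-04 -2.65215730e-02  9.99648209e-01  2.30992159e-04] -3.601967534249642e-05 [-0.95203194  1.05329873  0.09953885]
rate_knob 0.56 [248. 230. 284. 248.] 267.7 236.7
volume_knob 0.63 [ 87. 225. 125. 265.] 106.6 244.8
start_button 0.61 [112. 304. 127. 311.] 117.3 305.7
tape 0.64 [157. 229. 204. 276.] 179.9 253.5
tape 0.64 [ 88. 226. 127. 266.] 106.8 245.1
```

View pics/w2.png

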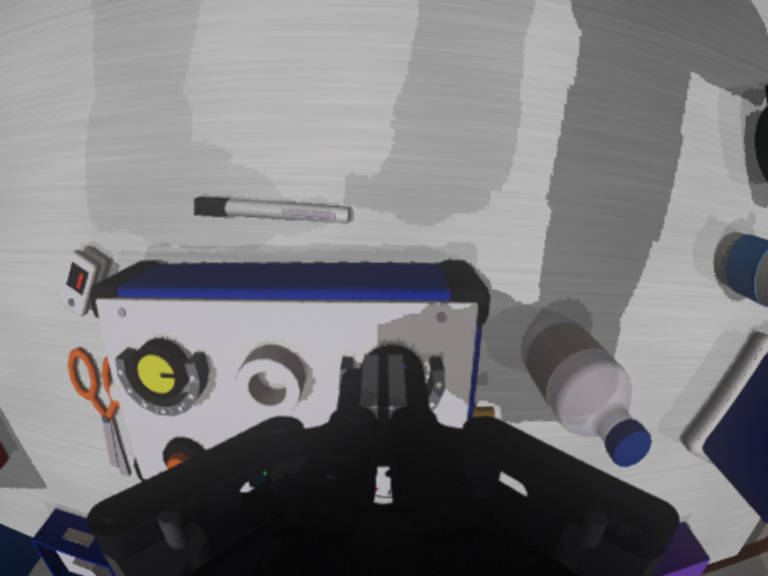

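The closed fingers hide the rate knob at about (390,370), and the ventilator's edges are square with the tool. I'll move farther over so the camera looks straight at the knob.

Request:
servo_tool(
  deltas=[
    {"dx": 40,"dy": 5,"dz": 0,"rx": 0,"ry": 0,"rz": 0,"fingers": 1},
    {"dx": 40,"dy": 0,"dz": 0,"rx": 0,"ry": 0,"rz": 0,"fingers": 1},
    {"dx": 40,"dy": 0,"dz": 0,"rx": 0,"ry": 0,"rz": 0,"fingers": 1},
    {"dx": 0,"dy": 0,"dz": 0,"rx": 0,"ry": 0,"rz": 0,"fingers": 1},
    {"dx": 0,"dy": 0,"dz": 0,"rx": 0,"ry": 0,"rz": 0,"fingers": 1},
  ],
)

```text
clock: 3.55
tcp_pos: [0.5416, 0.0549, 0.3029]
orientation: [-0.001, -0.028, 1.0, 0.0]
wrist_force: [0.3, 0.3, -0.8]
finger_gap: -0.0001
```

```bash
cat >> h.py <<'E'
from scipy.spatial.transform import Rotation as R
def wtop(c,s,px,z):  # wrist fisheye pixel -> world at height z
    K=np.array(c["intrinsics"]);d=np.array([px[0]-K[0,2],px[1]-K[1,2]]);r=np.hypot(*d);th=r/K[0,0]
    v=np.r_[np.sin(th)*d/r,np.cos(th)]
    H=np.array(c["hand_eye"]);q=np.array(s["orientation"]);M=R.from_quat([q[1],q[2],q[3],q[0]]).as_matrix()
    o=np.array(s["tcp_pos"])+M@H[:3,3];w=M@H[:3,:3]@v
    return o+w*(z-o[2])/w[2]
def blob(im,lo,hi,box=None,mn=3):
    h=cv2.cvtColor(im,cv2.COLOR_RGB2HSV);m=cv2.inRange(h,lo,hi)
    n,l,st,ce=cv2.connectedComponentsWithStats(m)
    return sorted([(st[i,4],ce[i].round(1).tolist()) for i in range(1,n) if st[i,4]>=mn],reverse=True)[:4]
E
python3 - <<'E'
from h import *
s=env.get_state();print(s["tcp_pos"],s["orientation"])
c=read_camera("wrist");im=c["img"]
np.save("w3.npy",im)
for n,lo,hi,z in[("blue",(105,110,60),(125,255,255),.116),("green",(50,120,60),(75,255,255),.116),("yellow",(25,120,80),(35,255,255),.116),("orange",(5,160,90),(18,255,255),.118)]:
    for a,p in blob(im,lo,hi): print(n,a,p,wtop(c,s,p,z).round(4))
for t in["rate_knob","volume_knob","start_button","tape"]:
  for r in cut_out(t,"wrist")[:1]:
    ys,xs=np.nonzero(r["region"]);p=(xs.mean(),ys.mean());print(t,round(r["confidence"],2),np.round(r["extent"]),np.round(p,1),wtop(c,s,p,.11).round(4))
cv2.imwrite("pics/w3.png",np.hstack([cv2.resize(im[130:320,200:330,::-1],None,fx=3,fy=3,interpolation=cv2.INTER_CUBIC),cv2.resize(im[:,:,::-1],(400,570))]))
E
```

```text
[0.54157418 0.05494402 0.30286134] [-1.12631179e-03 -2.83492346e-02  9.99597433e-01  1.55002325e-04]
blue 1032 [187.8, 77.9] [ 0.4431 -0.0079  0.116 ]
blue 972 [261.6, 132.2] [0.4881 0.0582 0.116 ]
blue 685 [450.1, 180.8] [0.5179 0.2586 0.116 ]
blue 372 [502.6, 92.6] [0.4114 0.3215 0.116 ]
green 101 [179.8, 220.0] [ 0.5741 -0.0144  0.116 ]
green 100 [244.0, 162.9] [0.516  0.0444 0.116 ]
green 86 [162.5, 218.7] [ 0.574  -0.0318  0.116 ]
green 80 [191.5, 218.6] [ 0.5718 -0.0028  0.116 ]
yellow 632 [85.6, 137.4] [ 0.4962 -0.1109  0.116 ]
yellow 28 [174.5, 187.2] [ 0.5417 -0.0186  0.116 ]
orange 398 [44.5, 187.7] [ 0.5492 -0.1709  0.118 ]
orange 255 [96.1, 222.3] [ 0.5833 -0.1062  0.118 ]
orange 26 [54.5, 171.2] [ 0.5305 -0.1532  0.118 ]
rate_knob 0.86 [237. 106. 289. 156.] [262.1 132.2] [0.4886 0.0588 0.11  ]
volume_knob 0.67 [ 70. 112. 114. 160.] [ 89.8 136.2] [ 0.4958 -0.1095  0.11  ]
start_button 0.81 [ 89. 211. 109. 234.] [ 98. 221.] [ 0.5853 -0.1084  0.11  ]
tape 0.76 [144. 114. 199. 160.] [169.3 137.2] [ 0.4964 -0.0249  0.11  ]
```

View pics/w3.png

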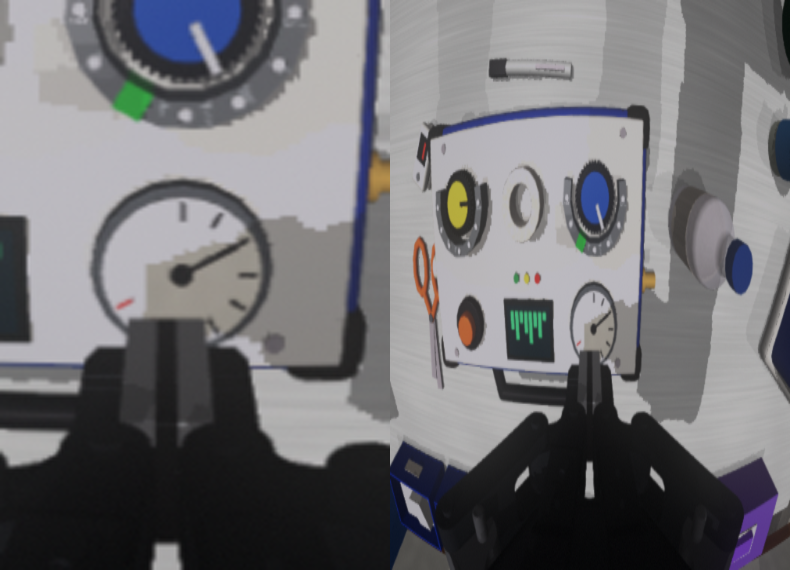

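The pointer's outer end is at crop (215,72), with the knob centre near (187,6). That puts it at 11 o'clock, and the green mark at (133,100) is at 1 o'clock, so it is two clicks short. The shut fingertips measure about 15 mm across, so I'll use one stroke per click.

Request:
servo_tool(
  deltas=[
    {"dx": -40,"dy": -6,"dz": 0,"rx": 0,"ry": 0,"rz": 0,"fingers": 1},
    {"dx": -40,"dy": 0,"dz": 0,"rx": 0,"ry": 0,"rz": 0,"fingers": 1},
    {"dx": -18,"dy": 0,"dz": -20,"rx": 0,"ry": 0,"rz": 0,"fingers": 1},
    {"dx": 0,"dy": 0,"dz": -30,"rx": 0,"ry": 0,"rz": 0,"fingers": 1},
    {"dx": 0,"dy": 0,"dz": -30,"rx": 0,"ry": 0,"rz": 0,"fingers": 1},
    {"dx": 0,"dy": 0,"dz": -20,"rx": 0,"ry": 0,"rz": 0,"fingers": 1},
    {"dx": 0,"dy": 0,"dz": 0,"rx": 0,"ry": 0,"rz": 0,"fingers": 1},
  ],
  newtons=80,
)

```text
clock: 4.5
tcp_pos: [0.4409, 0.0482, 0.202]
orientation: [-0.002, -0.028, 1.0, 0.0]
wrist_force: [-0.8, -0.2, -0.4]
finger_gap: 0.0001
```

Request:
servo_tool(
  deltas=[
    {"dx": 0,"dy": 0,"dz": -8,"rx": 0,"ry": 0,"rz": 0,"fingers": 1},
    {"dx": 0,"dy": 0,"dz": -8,"rx": 0,"ry": 0,"rz": 0,"fingers": 1},
    {"dx": 0,"dy": 0,"dz": -8,"rx": 0,"ry": 0,"rz": 0,"fingers": 1},
    {"dx": 0,"dy": 0,"dz": 0,"rx": 0,"ry": 0,"rz": 0,"fingers": 1},
    {"dx": 0,"dy": 0,"dz": 0,"rx": 0,"ry": 0,"rz": 0,"fingers": 1},
  ],
)

```text
clock: 5.0
tcp_pos: [0.4435, 0.0481, 0.1799]
orientation: [-0.0, -0.028, 1.0, 0.0]
wrist_force: [-0.2, 0.0, 0.3]
finger_gap: -0.0002
```

Request:
servo_tool(
  deltas=[
    {"dx": 4,"dy": 0,"dz": -3,"rx": 0,"ry": 0,"rz": 0,"fingers": 1},
    {"dx": 4,"dy": 0,"dz": 0,"rx": 0,"ry": 0,"rz": 0,"fingers": 1},
    {"dx": 0,"dy": 0,"dz": 0,"rx": 0,"ry": 0,"rz": 0,"fingers": 1},
    {"dx": 0,"dy": 0,"dz": 0,"rx": 0,"ry": 0,"rz": 0,"fingers": 1},
  ],
)

```text
clock: 5.4
tcp_pos: [0.4517, 0.0481, 0.177]
orientation: [0.0, -0.028, 1.0, 0.0]
wrist_force: [-0.4, 0.3, -0.7]
finger_gap: 0.0
```

Request:
servo_tool(
  deltas=[
    {"dx": 2,"dy": 0,"dz": 0,"rx": 0,"ry": 0,"rz": 0,"fingers": 1},
    {"dx": 0,"dy": 0,"dz": 0,"rx": 0,"ry": 0,"rz": 0,"fingers": 1},
    {"dx": 0,"dy": 0,"dz": 0,"rx": 0,"ry": 0,"rz": 0,"fingers": 1},
  ],
)

```text
clock: 5.7
tcp_pos: [0.4534, 0.0481, 0.177]
orientation: [0.0, -0.028, 1.0, 0.0]
wrist_force: [0.6, -0.9, -0.4]
finger_gap: 0.0002
```

Request:
servo_tool(
  deltas=[
    {"dx": 1,"dy": 0,"dz": 0,"rx": 0,"ry": 0,"rz": 0,"fingers": 1},
    {"dx": 0,"dy": 0,"dz": 0,"rx": 0,"ry": 0,"rz": 0,"fingers": 1},
    {"dx": 0,"dy": 0,"dz": 0,"rx": 0,"ry": 0,"rz": 0,"fingers": 1},
  ],
)

```text
clock: 6.0
tcp_pos: [0.4544, 0.0481, 0.1769]
orientation: [0.0, -0.028, 1.0, 0.0]
wrist_force: [-0.4, -0.4, 0.6]
finger_gap: -0.0004
```

Request:
servo_tool(
  deltas=[
    {"dx": 1,"dy": 0,"dz": 0,"rx": 0,"ry": 0,"rz": 0,"fingers": 1},
    {"dx": 0,"dy": 0,"dz": 0,"rx": 0,"ry": 0,"rz": 0,"fingers": 1},
    {"dx": 0,"dy": 0,"dz": 0,"rx": 0,"ry": 0,"rz": 0,"fingers": 1},
  ],
)

```text
clock: 6.3
tcp_pos: [0.4554, 0.0481, 0.1769]
orientation: [-0.0, -0.028, 1.0, 0.0]
wrist_force: [-0.0, 0.5, 0.6]
finger_gap: 0.0001
```

Request:
servo_tool(
  deltas=[
    {"dx": 1,"dy": 0,"dz": 0,"rx": 0,"ry": 0,"rz": 0,"fingers": 1},
    {"dx": 0,"dy": 0,"dz": 0,"rx": 0,"ry": 0,"rz": 0,"fingers": 1},
    {"dx": 0,"dy": 0,"dz": 0,"rx": 0,"ry": 0,"rz": 0,"fingers": 1},
  ],
)

```text
clock: 6.6
tcp_pos: [0.4565, 0.0481, 0.1769]
orientation: [-0.0, -0.028, 1.0, 0.0]
wrist_force: [1.0, -0.0, -0.0]
finger_gap: -0.0001
```

Request:
servo_tool(
  deltas=[
    {"dx": 1,"dy": 0,"dz": 0,"rx": 0,"ry": 0,"rz": 0,"fingers": 1},
    {"dx": 0,"dy": 0,"dz": 0,"rx": 0,"ry": 0,"rz": 0,"fingers": 1},
  ],
)

```text
clock: 6.8
tcp_pos: [0.4571, 0.0481, 0.1768]
orientation: [-0.0, -0.028, 1.0, 0.0]
wrist_force: [-1.8, -0.2, 1.0]
finger_gap: -0.0001
```

Request:
servo_tool(
  deltas=[
    {"dx": 1,"dy": 0,"dz": 0,"rx": 0,"ry": 0,"rz": 0,"fingers": 1},
    {"dx": 0,"dy": 0,"dz": 0,"rx": 0,"ry": 0,"rz": 0,"fingers": 1},
  ],
)

```text
clock: 7.0
tcp_pos: [0.4574, 0.0481, 0.1767]
orientation: [-0.001, -0.028, 1.0, 0.0]
wrist_force: [-5.8, -0.9, 3.4]
finger_gap: -0.0002
```

Request:
servo_tool(
  deltas=[
    {"dx": 1,"dy": 0,"dz": 0,"rx": 0,"ry": 0,"rz": 0,"fingers": 1},
    {"dx": 0,"dy": 0,"dz": 0,"rx": 0,"ry": 0,"rz": 0,"fingers": 1},
  ],
)

```text
clock: 7.2
tcp_pos: [0.4576, 0.0481, 0.1766]
orientation: [-0.002, -0.028, 1.0, -0.0]
wrist_force: [-8.1, -1.2, 6.3]
finger_gap: 0.0
```

Request:
servo_tool(
  deltas=[
    {"dx": 0,"dy": 2,"dz": 0,"rx": 0,"ry": 0,"rz": 0,"fingers": 1},
    {"dx": 0,"dy": 2,"dz": 0,"rx": 0,"ry": 0,"rz": 0,"fingers": 1},
    {"dx": 0,"dy": 0,"dz": 0,"rx": 0,"ry": 0,"rz": 0,"fingers": 1},
  ],
)

```text
clock: 7.5
tcp_pos: [0.4573, 0.0512, 0.1761]
orientation: [-0.002, -0.027, 1.0, -0.001]
wrist_force: [-7.6, -5.1, 1.8]
finger_gap: -0.0
```

Request:
servo_tool(
  deltas=[
    {"dx": 0.5,"dy": 2,"dz": 0,"rx": 0,"ry": 0,"rz": 0,"fingers": 1},
    {"dx": 0,"dy": 2,"dz": 0,"rx": 0,"ry": 0,"rz": 0,"fingers": 1},
    {"dx": 0,"dy": 0,"dz": 0,"rx": 0,"ry": 0,"rz": 0,"fingers": 1},
  ],
)

```text
clock: 7.8
tcp_pos: [0.457, 0.0565, 0.1761]
orientation: [-0.003, -0.028, 1.0, 0.001]
wrist_force: [-9.2, 1.7, 4.6]
finger_gap: -0.0003
```

Request:
servo_tool(
  deltas=[
    {"dx": 0,"dy": 2,"dz": 0,"rx": 0,"ry": 0,"rz": 0,"fingers": 1},
    {"dx": 0,"dy": 2,"dz": 0,"rx": 0,"ry": 0,"rz": 0,"fingers": 1},
    {"dx": 0,"dy": 0,"dz": 0,"rx": 0,"ry": 0,"rz": 0,"fingers": 1},
  ],
)

```text
clock: 8.1
tcp_pos: [0.4569, 0.0601, 0.176]
orientation: [-0.003, -0.028, 1.0, -0.0]
wrist_force: [-8.7, -1.6, 5.0]
finger_gap: -0.0002
```

Run:
```python
from h import *
s=env.get_state();print(s["tcp_pos"],s["wrist_force"])
c=read_camera("top");d=read_camera("scene")
a=cv2.resize(c["img"][190:235,185:235],(600,540),interpolation=cv2.INTER_CUBIC)
x,y=np.array(proj(d,[.488,.058,.116])).astype(int);print(x,y)
b=cv2.resize(d["img"][y-20:y+25,x-20:x+20],(480,540),interpolation=cv2.INTER_CUBIC)
save("t4.png",np.hstack([a,b]),.7)
```

```text
[0.45688347 0.06011241 0.1760239 ] [-8.70368877 -1.61536927  4.99633609]
274 162
```

View pics/t4.png

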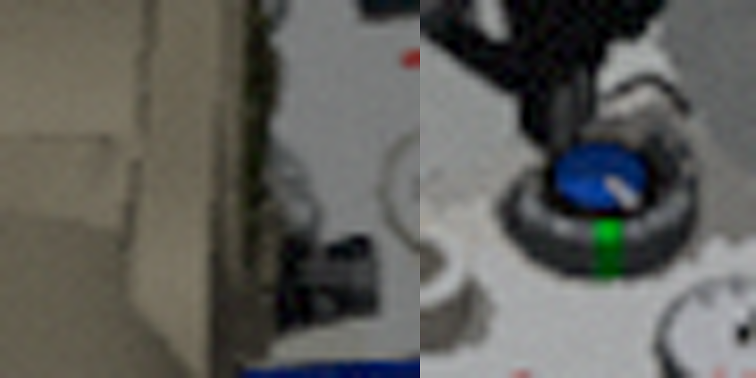

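In the scene crop the pointer now ends at (632,203), which is 12 o'clock: one click gained, with the green mark at (608,235). I'll back off, check the angle numerically and make the second stroke.

Request:
servo_tool(
  deltas=[
    {"dx": -7,"dy": 0,"dz": 0,"rx": 0,"ry": 0,"rz": 0,"fingers": 1},
    {"dx": 0,"dy": -12,"dz": 0,"rx": 0,"ry": 0,"rz": 0,"fingers": 1},
    {"dx": 0,"dy": 0,"dz": 0,"rx": 0,"ry": 0,"rz": 0,"fingers": 1},
  ],
)

```text
clock: 8.5
tcp_pos: [0.4539, 0.047, 0.1773]
orientation: [0.001, -0.027, 1.0, -0.0]
wrist_force: [-0.3, -0.3, 0.6]
finger_gap: 0.0
```

```bash
cat > ang.py <<'E'
from h import *
s=env.get_state();print(s["tcp_pos"].round(4),s["wrist_force"].round(1))
d=read_camera("scene");im=d["img"];hsv=cv2.cvtColor(im,cv2.COLOR_RGB2HSV)
x,y=map(int,proj(d,[.488,.058,.116]))
b=cv2.inRange(hsv,(105,120,40),(130,255,255));b[:y-8]=0;b[y+8:]=0;b[:,:x-9]=0;b[:,x+9:]=0
g=cv2.inRange(hsv,(45,130,50),(80,255,255));g[:y-15]=0;g[y+25:]=0;g[:,:x-15]=0;g[:,x+15:]=0
pg=np.argwhere(g).mean(0)[::-1];print("green",pg.round(1),at_z(d,pg,.113).round(4))
hull=cv2.convexHull(np.argwhere(b)[:,::-1].astype(np.int32));m=cv2.moments(hull);ctr=at_z(d,(m["m10"]/m["m00"],m["m01"]/m["m00"]),.116);print("ctr",ctr.round(4))
g8=im.min(2).astype(np.float32);yaw=.048
for c in(ctr,np.array([.4881,.0577,.116])):
    sc=[]
    A=np.arange(0,3.15,.0436)
    for a in A:
        t=yaw+np.pi/2-a
        P=np.array([proj(d,c+[r*np.cos(t),r*np.sin(t),0]) for r in np.linspace(.009,.019,12)],np.float32)
        sc.append(cv2.remap(g8,P[None,:,0],P[None,:,1],cv2.INTER_LINEAR).mean())
    sc=np.array(sc);i=sc.argmax();w=np.clip(sc-np.percentile(sc,60),0,None)*(abs(A-A[i])<.4);print("knob angle",A[i].round(2),((w*A).sum()/w.sum()).round(3))
E
python3 ang.py
```

```text
[0.4539 0.047  0.1773] [-0.3 -0.3  0.6]
green [276. 171.] [0.5199 0.0428 0.113 ]
ctr [0.4897 0.0582 0.116 ]
knob angle 1.48 1.461
knob angle 1.44 1.427
```

Request:
servo_tool(
  deltas=[
    {"dx": 3,"dy": 1,"dz": 0,"rx": 0,"ry": 0,"rz": 0,"fingers": 1},
    {"dx": 2,"dy": 0,"dz": 0,"rx": 0,"ry": 0,"rz": 0,"fingers": 1},
    {"dx": 1,"dy": 0,"dz": 0,"rx": 0,"ry": 0,"rz": 0,"fingers": 1},
    {"dx": 0,"dy": 0,"dz": 0,"rx": 0,"ry": 0,"rz": 0,"fingers": 1},
    {"dx": 0,"dy": 0,"dz": 0,"rx": 0,"ry": 0,"rz": 0,"fingers": 1},
  ],
)

```text
clock: 9.05
tcp_pos: [0.4574, 0.0491, 0.1767]
orientation: [-0.002, -0.028, 1.0, -0.0]
wrist_force: [-6.6, -1.1, 5.2]
finger_gap: 0.0001
```

Request:
servo_tool(
  deltas=[
    {"dx": 0.5,"dy": 2,"dz": 0,"rx": 0,"ry": 0,"rz": 0,"fingers": 1},
    {"dx": 0,"dy": 2,"dz": 0,"rx": 0,"ry": 0,"rz": 0,"fingers": 1},
    {"dx": 0,"dy": 0,"dz": 0,"rx": 0,"ry": 0,"rz": 0,"fingers": 1},
  ],
)

```text
clock: 9.35
tcp_pos: [0.4572, 0.0524, 0.176]
orientation: [-0.003, -0.027, 1.0, -0.001]
wrist_force: [-7.3, -4.7, 1.8]
finger_gap: 0.0002
```

Request:
servo_tool(
  deltas=[
    {"dx": 0,"dy": 2,"dz": 0,"rx": 0,"ry": 0,"rz": 0,"fingers": 1},
    {"dx": 0,"dy": 2,"dz": 0,"rx": 0,"ry": 0,"rz": 0,"fingers": 1},
    {"dx": 0,"dy": 0,"dz": 0,"rx": 0,"ry": 0,"rz": 0,"fingers": 1},
  ],
)

```text
clock: 9.65
tcp_pos: [0.457, 0.0563, 0.1757]
orientation: [-0.003, -0.027, 1.0, -0.001]
wrist_force: [-6.0, -5.2, 0.6]
finger_gap: -0.0001
```

Request:
servo_tool(
  deltas=[
    {"dx": 0,"dy": 2,"dz": 0,"rx": 0,"ry": 0,"rz": 0,"fingers": 1},
    {"dx": 0,"dy": 1,"dz": 0,"rx": 0,"ry": 0,"rz": 0,"fingers": 1},
    {"dx": 0,"dy": 0,"dz": 0,"rx": 0,"ry": 0,"rz": 0,"fingers": 1},
  ],
)

```text
clock: 9.95
tcp_pos: [0.4569, 0.0592, 0.1758]
orientation: [-0.003, -0.027, 1.0, -0.001]
wrist_force: [-6.4, -6.6, 0.7]
finger_gap: -0.0
```

```bash
python3 ang.py
```

```text
[0.4569 0.0592 0.1758] [-6.4 -6.6  0.7]
green [276. 171.] [0.5199 0.0428 0.113 ]
ctr [0.4897 0.0582 0.116 ]
knob angle 1.53 1.512
knob angle 1.48 1.474
```

The finger slipped this time: the sideways force held at 6.6 N and the angle barely changed. I'll repeat the stroke pressing harder.

Request:
servo_tool(
  deltas=[
    {"dx": -6,"dy": 0,"dz": 0,"rx": 0,"ry": 0,"rz": 0,"fingers": 1},
    {"dx": 0,"dy": -11,"dz": 0,"rx": 0,"ry": 0,"rz": 0,"fingers": 1},
    {"dx": 4,"dy": 0,"dz": 0,"rx": 0,"ry": 0,"rz": 0,"fingers": 1},
    {"dx": 2,"dy": 0,"dz": 0,"rx": 0,"ry": 0,"rz": 0,"fingers": 1},
    {"dx": 1.5,"dy": 0,"dz": 0,"rx": 0,"ry": 0,"rz": 0,"fingers": 1},
    {"dx": 0,"dy": 0,"dz": 0,"rx": 0,"ry": 0,"rz": 0,"fingers": 1},
  ],
)

```text
clock: 10.6
tcp_pos: [0.458, 0.0485, 0.1767]
orientation: [-0.004, -0.027, 1.0, -0.001]
wrist_force: [-12.9, -2.6, 10.1]
finger_gap: -0.0003
```

Request:
servo_tool(
  deltas=[
    {"dx": 0.5,"dy": 1,"dz": 0,"rx": 0,"ry": 0,"rz": 0,"fingers": 1},
    {"dx": 0,"dy": 1,"dz": 0,"rx": 0,"ry": 0,"rz": 0,"fingers": 1},
    {"dx": 0,"dy": 0,"dz": 0,"rx": 0,"ry": 0,"rz": 0,"fingers": 1},
  ],
)

```text
clock: 10.9
tcp_pos: [0.4579, 0.0496, 0.1767]
orientation: [-0.004, -0.027, 1.0, -0.002]
wrist_force: [-14.4, -7.1, 11.8]
finger_gap: -0.0002
```

Request:
servo_tool(
  deltas=[
    {"dx": -0.3,"dy": 2,"dz": 0,"rx": 0,"ry": 0,"rz": 0,"fingers": 1},
    {"dx": 0,"dy": 2,"dz": 0,"rx": 0,"ry": 0,"rz": 0,"fingers": 1},
    {"dx": 0,"dy": 0,"dz": 0,"rx": 0,"ry": 0,"rz": 0,"fingers": 1},
  ],
)

```text
clock: 11.2
tcp_pos: [0.4573, 0.0552, 0.1762]
orientation: [-0.004, -0.028, 1.0, 0.0]
wrist_force: [-13.7, 0.1, 9.5]
finger_gap: 0.0002
```

Request:
servo_tool(
  deltas=[
    {"dx": 0,"dy": 2,"dz": 0,"rx": 0,"ry": 0,"rz": 0,"fingers": 1},
    {"dx": 0,"dy": 2,"dz": 0,"rx": 0,"ry": 0,"rz": 0,"fingers": 1},
    {"dx": 0,"dy": 0,"dz": 0,"rx": 0,"ry": 0,"rz": 0,"fingers": 1},
  ],
)

```text
clock: 11.5
tcp_pos: [0.4571, 0.0594, 0.1762]
orientation: [-0.005, -0.028, 1.0, 0.001]
wrist_force: [-13.4, 1.3, 10.2]
finger_gap: 0.0002
```

```bash
python3 ang.py
```

```text
[0.4571 0.0594 0.1762] [-13.4   1.3  10.2]
green [276. 171.] [0.5199 0.0428 0.113 ]
ctr [0.4894 0.0583 0.116 ]
knob angle 2.01 2.015
knob angle 1.96 1.926
```

That took it over the click. I'll retract, rise and check.

Request:
servo_tool(
  deltas=[
    {"dx": -8,"dy": 0,"dz": 0,"rx": 0,"ry": 0,"rz": 0,"fingers": 1},
    {"dx": -4,"dy": 0,"dz": 0,"rx": 0,"ry": 0,"rz": 0,"fingers": 1},
    {"dx": 0,"dy": 0,"dz": 30,"rx": 0,"ry": 0,"rz": 0,"fingers": 1},
    {"dx": 0,"dy": 0,"dz": 40,"rx": 0,"ry": 0,"rz": 0,"fingers": 1},
    {"dx": 20,"dy": 0,"dz": 40,"rx": 0,"ry": 0,"rz": 0,"fingers": 1},
    {"dx": 40,"dy": 0,"dz": 15,"rx": 0,"ry": 0,"rz": 0,"fingers": 1},
    {"dx": 30,"dy": 0,"dz": 0,"rx": 0,"ry": 0,"rz": 0,"fingers": 1},
  ],
)

```text
clock: 12.25
tcp_pos: [0.543, 0.0589, 0.3061]
orientation: [0.005, -0.027, 1.0, -0.0]
wrist_force: [1.6, -0.5, 0.4]
finger_gap: 0.0001
```

Request:
servo_tool(
  deltas=[
    {"dx": 0,"dy": 0,"dz": 0,"rx": 0,"ry": 0,"rz": 0,"fingers": 1},
    {"dx": 0,"dy": 0,"dz": 0,"rx": 0,"ry": 0,"rz": 0,"fingers": 1},
  ],
)

```text
clock: 12.45
tcp_pos: [0.5397, 0.0589, 0.3014]
orientation: [-0.0, -0.027, 1.0, 0.0]
wrist_force: [-0.2, -0.0, -0.4]
finger_gap: -0.0
```

```bash
python3 ang.py
python3 - <<'E'
from h import *
s=env.get_state();print(s["tcp_pos"],s["orientation"])
c=read_camera("wrist");im=c["img"]
for n,lo,hi,z in[("blue",(105,110,60),(125,255,255),.116),("green",(50,120,60),(75,255,255),.116),("yellow",(25,120,80),(35,255,255),.116),("orange",(5,160,90),(18,255,255),.118)]:
    for a,p in blob(im,lo,hi): print(n,a,p,wtop(c,s,p,z).round(4))
for r in cut_out("start_button","wrist")[:1]:
    ys,xs=np.nonzero(r["region"]);p=(xs.mean(),ys.mean());print(round(r["confidence"],2),np.round(r["extent"]),np.round(p,1),wtop(c,s,p,.118).round(4))
cv2.imwrite("pics/w5.png",np.hstack([cv2.resize(im[100:220,200:330,::-1],(520,480),interpolation=cv2.INTER_CUBIC),cv2.resize(im[180:260,70:115,::-1],(270,480),interpolation=cv2.INTER_CUBIC)]))
E
```

```text
[0.5397 0.0589 0.3014] [-0.2 -0.  -0.4]
green [276.  170.8] [0.5193 0.0431 0.113 ]
ctr [0.4899 0.0582 0.116 ]
knob angle 2.18 2.073
knob angle 2.05 1.962
[0.53882566 0.05901485 0.30145625] [-4.89572109e-04 -2.75129845e-02  9.99621319e-01  1.19641433e-04]
blue 1086 [185.0, 80.3] [ 0.4427 -0.0057  0.116 ]
blue 993 [257.3, 134.9] [0.488  0.0588 0.116 ]
blue 711 [446.9, 183.5] [0.5186 0.2578 0.116 ]
blue 407 [501.8, 93.7] [0.4112 0.3229 0.116 ]
green 146 [156.2, 219.9] [ 0.5725 -0.0339  0.116 ]
green 99 [239.1, 165.8] [0.516  0.0444 0.116 ]
green 96 [175.9, 222.5] [ 0.5737 -0.014   0.116 ]
green 73 [187.4, 220.9] [ 0.5713 -0.0026  0.116 ]
yellow 622 [81.6, 140.5] [ 0.4962 -0.1108  0.116 ]
yellow 32 [170.4, 189.8] [ 0.5414 -0.0182  0.116 ]
orange 384 [42.0, 189.2] [ 0.5477 -0.1698  0.118 ]
orange 249 [92.9, 225.0] [ 0.5833 -0.1059  0.118 ]
orange 18 [51.9, 173.7] [ 0.5301 -0.1521  0.118 ]
0.61 [ 85. 212. 107. 235.] [ 94.8 223.2] [ 0.5811 -0.1031  0.118 ]
```

View pics/w5.png

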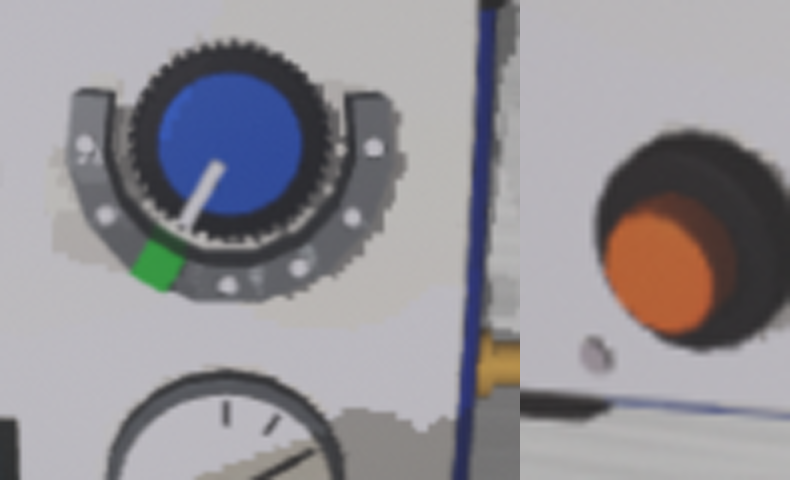

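The pointer, ending at (185,228), lines up with the green mark at (158,265), and the ventilator hasn't moved. Next is the button, at about (0.583, -0.107).

Request:
servo_tool(
  deltas=[
    {"dx": 12,"dy": -40,"dz": 0,"rx": 0,"ry": 0,"rz": 0,"fingers": 1},
    {"dx": 12,"dy": -40,"dz": 0,"rx": 0,"ry": 0,"rz": 0,"fingers": 1},
    {"dx": 12,"dy": -40,"dz": 0,"rx": 0,"ry": 0,"rz": 0,"fingers": 1},
    {"dx": 8,"dy": -40,"dz": 0,"rx": 0,"ry": 0,"rz": 0,"fingers": 1},
    {"dx": 0,"dy": -6,"dz": -20,"rx": 0,"ry": 0,"rz": 0,"fingers": 1},
    {"dx": 0,"dy": 0,"dz": -40,"rx": 0,"ry": 0,"rz": 0,"fingers": 1},
    {"dx": 0,"dy": 0,"dz": -30,"rx": 0,"ry": 0,"rz": 0,"fingers": 1},
    {"dx": 0,"dy": 0,"dz": 0,"rx": 0,"ry": 0,"rz": 0,"fingers": 1},
  ],
)

```text
clock: 13.4
tcp_pos: [0.5797, -0.1061, 0.2076]
orientation: [-0.004, -0.027, 1.0, 0.002]
wrist_force: [-0.9, 1.1, -0.5]
finger_gap: -0.0001
```

Request:
servo_tool(
  deltas=[
    {"dx": 0,"dy": 0,"dz": 0,"rx": 0,"ry": 0,"rz": 0,"fingers": 1},
    {"dx": 0,"dy": 0,"dz": 0,"rx": 0,"ry": 0,"rz": 0,"fingers": 1},
  ],
)

```text
clock: 13.6
tcp_pos: [0.5839, -0.107, 0.2142]
orientation: [0.002, -0.028, 1.0, -0.0]
wrist_force: [0.7, 0.5, 0.3]
finger_gap: 0.0001
```

Run:
```python
from h import *
s=env.get_state();print(s["tcp_pos"],s["orientation"])
c=read_camera("wrist");d=read_camera("scene")
x,y=map(int,proj(d,[.583,-.107,.118]))
a=cv2.resize(c["img"][150:340,170:340],(500,540));b=cv2.resize(d["img"][y-30:y+24,x-15:x+14],(290,540),interpolation=cv2.INTER_CUBIC)
save("w6.png",np.hstack([a,b]))
```

```text
[ 0.58394073 -0.10697272  0.21420568] [ 1.55318205e-03 -2.77697958e-02  9.99613018e-01 -4.90248442e-04]
```

View pics/w6.png

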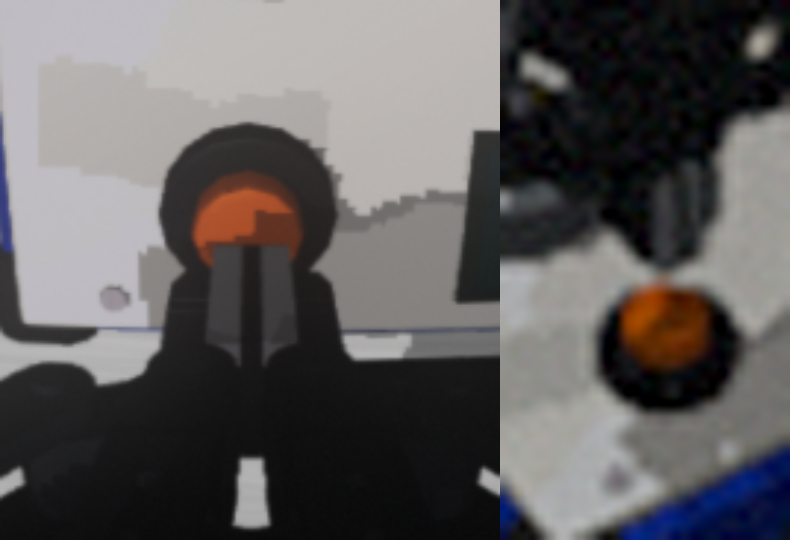

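The finger at column 250 is centred over the button at column 248. I'll press straight down.

Request:
servo_tool(
  deltas=[
    {"dx": 0,"dy": 0,"dz": -8,"rx": 0,"ry": 0,"rz": 0,"fingers": 1},
    {"dx": 0,"dy": 0,"dz": -8,"rx": 0,"ry": 0,"rz": 0,"fingers": 1},
    {"dx": 0,"dy": 0,"dz": -4,"rx": 0,"ry": 0,"rz": 0,"fingers": 1},
    {"dx": 0,"dy": 0,"dz": 0,"rx": 0,"ry": 0,"rz": 0,"fingers": 1},
    {"dx": 0,"dy": 0,"dz": 0,"rx": 0,"ry": 0,"rz": 0,"fingers": 1},
  ],
)

```text
clock: 14.2
tcp_pos: [0.583, -0.1069, 0.1916]
orientation: [-0.0, -0.028, 1.0, 0.0]
wrist_force: [0.2, -0.6, 0.3]
finger_gap: -0.0001
```

Request:
servo_tool(
  deltas=[
    {"dx": 0,"dy": 0,"dz": -2,"rx": 0,"ry": 0,"rz": 0,"fingers": 1},
    {"dx": 0,"dy": 0,"dz": -2,"rx": 0,"ry": 0,"rz": 0,"fingers": 1},
    {"dx": 0,"dy": 0,"dz": 0,"rx": 0,"ry": 0,"rz": 0,"fingers": 1},
  ],
)

```text
clock: 14.5
tcp_pos: [0.5833, -0.107, 0.1881]
orientation: [0.0, -0.028, 1.0, -0.0]
wrist_force: [-0.7, -0.2, 3.0]
finger_gap: -0.0
```

Request:
servo_tool(
  deltas=[
    {"dx": 0,"dy": 0,"dz": -2,"rx": 0,"ry": 0,"rz": 0,"fingers": 1},
    {"dx": 0,"dy": 0,"dz": -1,"rx": 0,"ry": 0,"rz": 0,"fingers": 1},
    {"dx": 0,"dy": 0,"dz": 0,"rx": 0,"ry": 0,"rz": 0,"fingers": 1},
  ],
)

```text
clock: 14.8
tcp_pos: [0.5833, -0.107, 0.1852]
orientation: [0.0, -0.028, 1.0, -0.0]
wrist_force: [-0.5, -0.3, 4.1]
finger_gap: -0.0
```

Request:
servo_tool(
  deltas=[
    {"dx": 0,"dy": 0,"dz": -1,"rx": 0,"ry": 0,"rz": 0,"fingers": 1},
    {"dx": 0,"dy": 0,"dz": -1,"rx": 0,"ry": 0,"rz": 0,"fingers": 1},
    {"dx": 0,"dy": 0,"dz": 0,"rx": 0,"ry": 0,"rz": 0,"fingers": 1},
  ],
)

```text
clock: 15.1
tcp_pos: [0.5833, -0.107, 0.1845]
orientation: [0.001, -0.028, 1.0, -0.0]
wrist_force: [-3.0, 0.4, 12.8]
finger_gap: -0.0
```

Request:
servo_tool(
  deltas=[
    {"dx": 0,"dy": 0,"dz": -1,"rx": 0,"ry": 0,"rz": 0,"fingers": 1},
    {"dx": 0,"dy": 0,"dz": 0,"rx": 0,"ry": 0,"rz": 0,"fingers": 1},
  ],
)

```text
clock: 15.3
tcp_pos: [0.5833, -0.107, 0.1844]
orientation: [0.001, -0.028, 1.0, -0.0]
wrist_force: [-5.5, 0.6, 17.0]
finger_gap: -0.0001
```

The button bottomed out: the force rose to 17 N with a hard stop at z 0.1844. Now I'll rise.

Request:
servo_tool(
  deltas=[
    {"dx": 0,"dy": 0,"dz": 5,"rx": 0,"ry": 0,"rz": 0,"fingers": 1},
    {"dx": 0,"dy": 0,"dz": 15,"rx": 0,"ry": 0,"rz": 0,"fingers": 1},
    {"dx": 0,"dy": 0,"dz": 40,"rx": 0,"ry": 0,"rz": 0,"fingers": 1},
    {"dx": 0,"dy": 0,"dz": 40,"rx": 0,"ry": 0,"rz": 0,"fingers": 1},
    {"dx": -10,"dy": 40,"dz": 20,"rx": 0,"ry": 0,"rz": 0,"fingers": 1},
    {"dx": -10,"dy": 40,"dz": 0,"rx": 0,"ry": 0,"rz": 0,"fingers": 1},
    {"dx": 0,"dy": 0,"dz": 0,"rx": 0,"ry": 0,"rz": 0,"fingers": 1},
    {"dx": 0,"dy": 0,"dz": 0,"rx": 0,"ry": 0,"rz": 0,"fingers": 1},
  ],
)

```text
clock: 16.1
tcp_pos: [0.5628, -0.0261, 0.3015]
orientation: [-0.0, -0.029, 1.0, -0.0]
wrist_force: [-0.1, 0.0, 0.0]
finger_gap: -0.0003
```

```bash
python3 ang.py
python3 - <<'E'
from h import *
c=read_camera("wrist");save("w7.png",c["img"][60:280],1.5)
E
```

```text
[ 0.5628 -0.0261  0.3015] [-0.1  0.   0. ]
green [275.9 171. ] [0.5197 0.0426 0.113 ]
ctr [0.4899 0.0582 0.116 ]
knob angle 2.18 2.066
knob angle 2.05 1.958
```

View pics/w7.png

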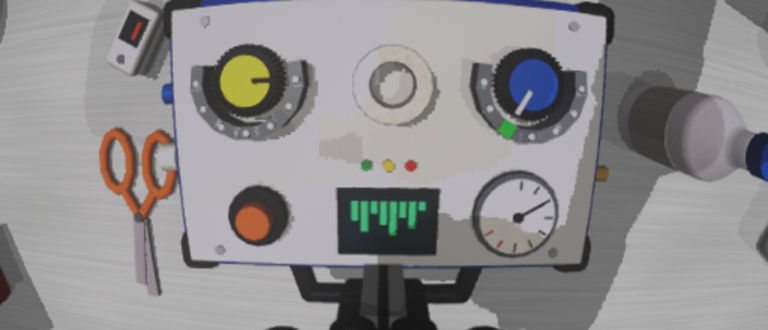

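The pointer (518,108) still stands at the green mark (507,128), and the button at (252,222) is up. The yellow knob and the loose things are where they were, so I'm handing in.

```bash
python3 -c "
from workcell import job
print(job.hand_in())"
```

```text
the job is handed in; nothing more can be done
None
```

The rate knob is at the green mark, the start button was then pressed fully and is up again, and the job is handed in (no verdict was reported).

- **Rate knob:** It started two clicks short. I rolled it clockwise with the shut fingertips, one stroke per click. The second stroke slipped at about 7 N, so I repeated it at about 13–14 N and it clicked in.
- **Start button:** I pressed it straight down to a hard stop, about 6–7 mm of travel and 17 N, then lifted clear.
- **Last checks:**
  - The wrist picture showed the pointer on the green mark and the button up. The yellow knob and the things in view were where they had been; the penlight, dish and sanitizer were outside that picture.
  - The ventilator's measured points were unchanged to within about 1 mm, and the wrist force was about 0 N.
  - The scene-camera estimate of the knob angle was 1.96–2.18 rad, depending on the knob centre and the method used. That is rough and reached the lower edge of the allowed range. It had also read about 0.1 rad low at the click before, so I relied on the pictures.

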